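# Fit the carrier plate on the lab shaker

## Robot

A 6-joint arm with a two-finger parallel gripper is mounted at the origin on the work surface. World frame = base frame: x ahead of the robot, y to its left, z up, the work surface at z = 0. Lengths are in m, angles in rad, forces in N, time in s.
With the tool pointing down it reaches from about 0.275 to 0.725 m from the base axis. Payload 15.9 kg.
Tool frame: the origin (TCP) lies at the very end of the fingers, on their centre line; the grasp point (between the pads) lies 19 mm behind it (env.pinch_z is the distance from the TCP to the grasp point, in m); z points along the fingers, y is the direction in which the jaws open and shut (so a half turn about z gives the same grasp; the last joint's range is limited). The gripper opens to 85 mm and grips with 20 to 120 N. Pads are 22 mm wide; open, the fingers measure 114 mm over their backs; the gripper's body (76 mm by 85 mm) begins 54 mm behind the grasp point. The pads swing forward as they close: fully open they stand 13 mm farther back than shut.
Start: joints at [-1.331, 0.213, -0.034, 1.323, 0, 1.571], TCP at [0.119, -0.486, 0.231] pointing down, gripper open.
Joint ranges: [-2.98, 2.98], [-0.74, 1.72], [-1.14, 1.35], [-2.1, 2.04], [-1.57, 1.44], [-3.14, 3.14]. Speed limits (rad/s): [1.89, 1.89, 2.39, 2.57, 3.14, 3.14].

## Interface

Orientations are given as a 3x3 rotation matrix whose columns are the frame's x, y, z axes.
In Python, from station import env gives the robot as it stands.
- The arm moves only by the tool send_rows, never from a script. Its argument "rows" is a list of rows, each a list of 5 numbers: the shift along the world's x, y, z in m, then the turn about the world's z in rad, then the opening, from -1 (shut) to 1 (fully open). A call has exactly 10 rows; each row is the pose to reach, as a shift and turn from the pose commanded when the call began; what a row does not reach only later rows make up. A row lasts 1/10 s, in which the tool goes at most 50 mm and 8.59 degrees, less where a joint would pass 70% of its speed; a pose out of reach is approached as far as the arm can. A call with a gripper value outside its range is refused whole. The fingers move at their own pace and stop on an object; "grip_force" is the grip in N (left out, the last holds). Time passes only in rows, so rows that repeat a pose let the fingers close, or fill a call up. It gives the time, the measured TCP pose, the force and the opening at its end, in the units of the state.
- env.read_state(): the state, without advancing time (a new reading comes with each control period).
- env.camera(name): name is "scene" or "top" or "wrist"; returns the picture (384x512x3 uint8, red, green, blue); there is no depth.
- env.camera_params(name): a dict with "K" (3x3 intrinsics, pixels), "R" (3x3) and "t" (3): a world point X has camera coordinates R X + t; the wrist camera has in their place "T_tool_cam" (4x4, takes a point from camera to tool coordinates, whose origin is the TCP and whose axes are the flange's). Camera axes: x right, y down, z forward; pixel columns grow to the right and rows downward; lengths in m; the calibration is good to about 2 mm. A picture is of the moment at which its call begins: read the wrist's pose just before it. camera_params takes no time and is no camera call.
- env.job_done(): hands the job in, once; it reports no verdict.
The state is a dict: "time_s": time; "joints": joint angles; "joint_vel": joint speeds; "joint_torque": joint torques, N m; "position": TCP position; "tool_rot": TCP orientation; "ft_force": force on the tool from outside, world axes, zero at the start; "ft_torque": the same for the moment, N m; "grip_width": finger opening in m.
Only numpy, scipy, OpenCV 4.12 (cv2) and the standard library are available. Lean on these libraries where they do the work, as an engineer would, in place of code of your own. Each camera call takes 0.05 s, during which the arm holds its last target. There are 200 camera calls.

## Task

Take the aluminium carrier plate with the two large round holes, rest it on the tops of the shaker's two studs a little to one side of where it belongs, and slide it across until both holes drop over the studs. Leave it lying flat on the shaker's platform, and leave the other plate where it is.

Things in the scene. Friction and masses are not known exactly. Their poses are not given: they have to be found in the camera images.
- plate: The plate to fit: bare aluminium, 180 x 96 x 6 mm (x, y, z), loose on the bench, 0.2 to 0.4 kg. Two through holes of 34 mm diameter at x = -62 and +62 mm, y = 0. On its middle stands a black grip rib, 64 mm along x, 16 mm thick (y), top 50 mm above the plate's underside. Origin: centre of the underside, z up. It fits either way round.
- other_plate: A bystander plate of the same size, material and grip rib, but with four small 11 mm holes near its corners (x = +-65, y = +-33 mm), too small for the studs. Origin: centre of the underside. It lies beside the right plate; which of the two lies nearer the shaker varies.
- shaker: White lab shaker, 240 x 200 mm (x, y), fixed on the bench. Origin: centre of its underside. Black 220 x 180 mm platform, top 80 mm up. Two steel studs, 12 mm thick, 20 mm tall (tops 100 mm up), at x = -62 and +62, y = 0. The plate seats centred, its origin 80 mm above this one, x axes in line; within 11 mm off centre it drops on. Good first resting place: 25 to 30 mm aside along the shaker's y.
Not all that is in view belongs to the job. What is shaped like the plate but brown or yellow is not meant.

How it is judged:
By the outcome, as a careful person would: the job done as asked, in the order asked, and still so for the second after the job is handed in, with the robot touching nothing.
It also fails if it takes over 51 s, if anything falls off the work surface, if the arm or the gripper's body presses on something with over 40 N, if the wrist force passes 120 N, or if a joint passes its speed limit or range.

## Working session

There is one attempt and no reset: what is moved stays moved. The work goes in short steps, Python scripts to look and compute and a tool call to move; the robot and the scene stay as the last step left them, time stands still between calls to the robot, and variables do not carry over. Pictures are saved under pics/ and viewed, about 8 in all and at most 12, crops included, and the job is handed in when it is done.

Besides the shell and the picture viewer there is one more tool, called after "Emit:" as name([rows], argument=value, ...), one row to a line, values as JSON. send_rows: Moves the arm, as the interface text tells. Its arguments: {"type":"object","properties":{"rows":{"type":"array"},"grip_force":{"type":"number"}},"required":["rows"]}

```bash
mkdir -p pics
cat > h.py <<'E'
import numpy as np, cv2
from station import env
def save(n,im,crop=None,s=1):
    if crop: im=im[crop[1]:crop[3],crop[0]:crop[2]]
    if s!=1: im=cv2.resize(im,None,fx=s,fy=s,interpolation=cv2.INTER_CUBIC)
    cv2.imwrite(f'pics/{n}.png',im[...,::-1])
def cam(n,st=None):
    p=env.camera_params(n);K=np.array(p['K'])
    if 'R' in p: R=np.array(p['R']);t=np.array(p['t'])
    else:
        T=np.array(p['T_tool_cam']);W=np.eye(4);W[:3,:3]=st['tool_rot'];W[:3,3]=st['position']
        C=np.linalg.inv(W@T);R=C[:3,:3];t=C[:3,3]
    return K,R,t
def ray(c,px,z):
    K,R,t=c;d=R.T@np.linalg.inv(K)@np.array([px[0],px[1],1.]);o=-R.T@t
    return o+d*(z-o[2])/d[2]
def proj(c,X):
    K,R,t=c;q=K@(R@np.array(X)+t);return q[:2]/q[2]
E
python3 - <<'E'
from h import *
a=env.camera('top');b=env.camera('scene')
np.save('top0.npy',a);np.save('scene0.npy',b)
save('top0',a,s=1.5);save('scene0',b,s=1.5)
s=env.read_state();print(s['time_s'],s['position'],s['tool_rot'],s['grip_width'],s['ft_force'])
c=cam('top');print(-c[1].T@c[2]); c=cam('scene');print(-c[1].T@c[2])
E
```

```text
0.1 [ 0.11867315 -0.48541342  0.23089335] [[ 9.71394630e-01  2.37470893e-01 -2.17707227e-04]
 [ 2.37470992e-01 -9.71394187e-01  9.28243009e-04]
 [ 8.95116145e-06 -9.53389425e-04 -9.99999545e-01]] 0.0848388911357094 [-0.0441117   0.285078   -0.62537181]
[ 0.42644331 -0.08864652  1.48181626]
[ 0.95713127 -0.57034944  0.71563637]
```

View pics/top0.png

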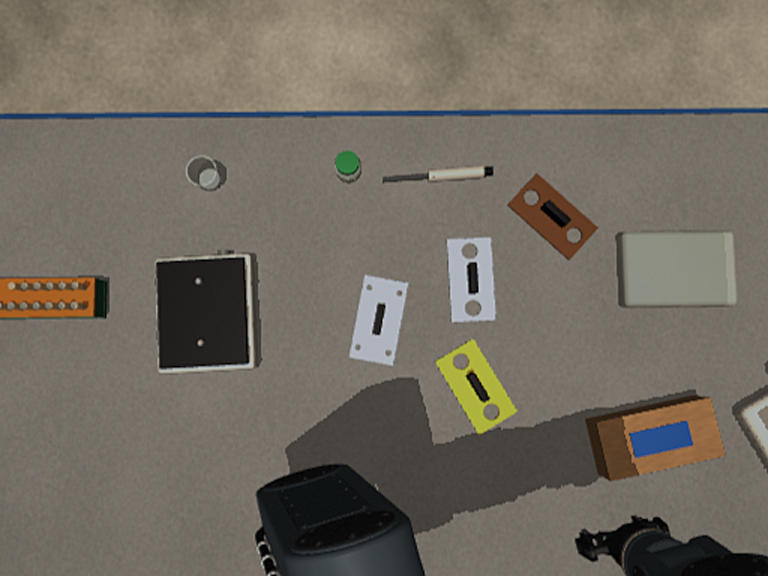

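View pics/scene0.png

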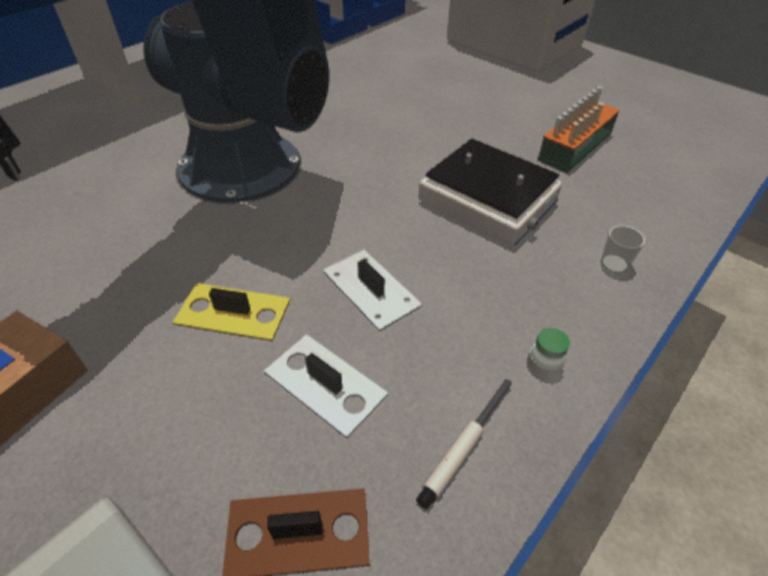

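The target plate is at about (471,280) in the enlarged top view, with holes at (470,251) and (473,308). The four-hole plate is at (379,320), and the studs are at (198,281) and (200,343). Next I measure these.

Run:
```python
from h import *
a=np.load('top0.npy');c=cam('top')
hsv=cv2.cvtColor(a,cv2.COLOR_RGB2HSV)
m=((hsv[...,2]>165)&(hsv[...,1]<50)).astype('u1')*255
cs,_=cv2.findContours(m,cv2.RETR_EXTERNAL,cv2.CHAIN_APPROX_NONE)
for k in cs:
    if cv2.contourArea(k)<600: continue
    r=cv2.minAreaRect(k); B=np.array([ray(c,p,.006)[:2] for p in cv2.boxPoints(r)])
    e=B[1]-B[0],B[2]-B[1]; L=max(e,key=np.linalg.norm)
    print('rect',np.round(r[0],1),B.mean(0).round(4),[np.linalg.norm(x).round(4) for x in e],np.degrees(np.arctan2(L[1],L[0])).round(1))
    if 280<r[0][0]<350:
        cc,h=cv2.findContours(m,cv2.RETR_CCOMP,cv2.CHAIN_APPROX_NONE)
        for q,hh in zip(cc,h[0]):
            A=cv2.contourArea(q)
            if hh[3]>=0 and 30<A and cv2.pointPolygonTest(k,tuple(map(float,q[0,0])),False)>=0:
                M=cv2.moments(q);print('  hole',A,ray(c,(M['m10']/A,M['m01']/A),.003).round(4))
g=cv2.cvtColor(a,cv2.COLOR_RGB2GRAY)
roi=g[176:240,110:160];n,l,s,ce=cv2.connectedComponentsWithStats((roi>90).astype('u1'))
P=[]
for i in range(1,n):
    if s[i,4]<60:
        p=ce[i]+[110,176];X=ray(c,p,.098);P.append(X);print('stud',p,s[i,4],X.round(4))
```

```text
rect [252.  213.2] [ 0.498 -0.086] [np.float64(0.1781), np.float64(0.0952)] -11.1
rect [313.8 186. ] [ 0.5837 -0.287 ] [np.float64(0.0948), np.float64(0.1789)] -178.2
  hole 117.5 [ 0.5217 -0.2895  0.003 ]
  hole 189.0 [ 0.587  -0.2903  0.003 ]
  hole 115.0 [ 0.6459 -0.2851  0.003 ]
stud [131.72727273 186.81818182] 11 [0.5768 0.2767 0.098 ]
stud [133.  228.2] 10 [0.452  0.2713 0.098 ]
```

Emit:
send_rows([
  [0.045,0.02,0,0,1],
  [0.09,0.04,0,0,1],
  [0.135,0.06,0,0,1],
  [0.18,0.08,0,0,1],
  [0.225,0.1,0,0,1],
  [0.27,0.12,0,0,1],
  [0.315,0.14,0,0,1],
  [0.36,0.16,0,0,1],
  [0.405,0.18,0,0,1],
  [0.45,0.195,0,0,1],
])

```text
time_s: 1.1
position: [0.5704, -0.289, 0.2311]
tool_rot: [[0.971, 0.238, -0.0], [0.238, -0.971, 0.0], [-0.0, -0.0, -1.0]]
ft_force: [0.5, -1.1, 0.4]
grip_width: 0.0856
```

Run:
```python
from h import *
s=env.read_state();print(s['time_s'],s['position'],np.round(s['joints'],3),np.round(s['tool_rot'],3))
```

```text
1.1 [ 0.57041456 -0.28902918  0.23114996] [-0.469  0.52   0.406  1.457  0.     2.432] [[ 0.971  0.238 -0.   ]
 [ 0.238 -0.971  0.   ]
 [-0.    -0.    -1.   ]]
```

Emit:
send_rows([
  [0,0,0,0.148,1],
  [0,0,0,0.296,1],
  [0,0,0,0.444,1],
  [0,0,0,0.592,1],
  [0,0,0,0.74,1],
  [0,0,0,0.888,1],
  [0,0,0,1.036,1],
  [0,0,0,1.184,1],
  [0,0,0,1.332,1],
  [0,0,0,1.48,1],
])

```text
time_s: 2.1
position: [0.5686, -0.2906, 0.2309]
tool_rot: [[-0.154, 0.988, -0.001], [0.988, 0.154, 0.0], [0.001, -0.001, -1.0]]
ft_force: [-0.1, -0.0, -0.6]
grip_width: 0.0854
```

Emit:
send_rows([
  [0,0,0,0.148,1],
  [0,0,0,0.296,1],
  [0,0,0,0.444,1],
  [0,0,0,0.592,1],
  [0,0,0,0.74,1],
  [0,0,0,0.888,1],
  [0,0,0,1.036,1],
  [0,0,0,1.184,1],
  [0,0,0,1.332,1],
  [0,0,0,1.456,1],
])

```text
time_s: 3.1
position: [0.5686, -0.2906, 0.2309]
tool_rot: [[-0.999, -0.04, -0.001], [-0.04, 0.999, 0.0], [0.001, 0.0, -1.0]]
ft_force: [-1.0, 0.0, 0.5]
grip_width: 0.0854
```

Run:
```python
from h import *
s=env.read_state();im=env.camera('wrist');save('w1',im);np.save('w1.npy',im)
c=cam('wrist',s)
print(s['time_s'],s['position'],np.round(s['joints'],3),np.round(s['tool_rot'],3),-c[1].T@c[2],proj(c,[.584,-.287,.05]))
```

```text
3.1 [ 0.56859022 -0.29062074  0.23085019] [-0.473  0.519  0.403  1.456 -0.    -0.513] [[-0.999 -0.04  -0.001]
 [-0.04   0.999  0.   ]
 [ 0.001  0.    -1.   ]] [ 0.50115069 -0.29336591  0.37368132] [261.11074507 188.26644111]
```

View pics/w1.png

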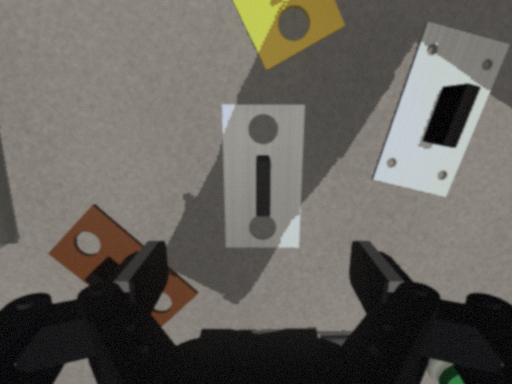

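The wrist view shows the plate spanning (221–306, 104–248). Its holes are at about (263,128) and (263,227), with the dark rib between them.

Run:
```python
from h import *
im=np.load('w1.npy');st=env.read_state();c=cam('wrist',st)
for p,z in [((263,128),.003),((263,227),.003)]: print('hole',ray(c,p,z).round(4))
for p in [(221.5,104),(304.5,104),(306,104),(225,248),(300,248)]: print('corner',ray(c,p,.006).round(4))
g=cv2.cvtColor(im,cv2.COLOR_RGB2GRAY);n,l,s,ce=cv2.connectedComponentsWithStats((g[145:225,240:290]<45).astype('u1'))
for i in range(1,n):
    if s[i,4]>50:
        x,y,w,h=s[i,:4];x+=240;y+=145;print(x,y,w,h,ray(c,(x,y),.05).round(4),ray(c,(x+w,y+h),.05).round(4))
```

```text
hole [ 0.5219 -0.2873  0.003 ]
hole [ 0.6478 -0.2808  0.003 ]
corner [ 0.4969 -0.3367  0.006 ]
corner [ 0.4923 -0.2408  0.006 ]
corner [ 0.4923 -0.2391  0.006 ]
corner [ 0.6785 -0.3293  0.006 ]
corner [ 0.6738 -0.2308  0.006 ]
257 156 12 60 [ 0.5488 -0.293   0.05  ] [ 0.6157 -0.2764  0.05  ]
```

Emit:
send_rows([
  [0.006,0.002,-0.03,0,1],
  [0.012,0.004,-0.06,0,1],
  [0.016,0.0055,-0.09,0,1],
  [0.016,0.0055,-0.12,0,1],
  [0.016,0.0055,-0.15,0,1],
  [0.016,0.0055,-0.18,0,1],
  [0.016,0.0055,-0.2,0,1],
  [0.016,0.0055,-0.21,0,1],
  [0.016,0.0055,-0.216,0,1],
  [0.016,0.0055,-0.216,0,1],
])

```text
time_s: 4.15
position: [0.5847, -0.2852, 0.0152]
tool_rot: [[-0.999, -0.033, -0.0], [-0.033, 0.999, 0.0], [0.0, 0.0, -1.0]]
ft_force: [0.6, -0.2, -0.3]
grip_width: 0.0855
```

Emit:
send_rows([
  [0,0,0,0,-1],
  [0,0,0,0,-1],
  [0,0,0,0,-1],
  [0,0,0,0,-1],
  [0,0,0,0,-1],
  [0,0,0,0,-1],
  [0,0,0,0,-1],
  [0,0,0,0,-1],
  [0,0,0,0,-1],
  [0,0,0,0,-1],
], grip_force=60)

```text
time_s: 5.15
position: [0.585, -0.2853, 0.0157]
tool_rot: [[-0.999, -0.034, 0.001], [-0.034, 0.999, -0.0], [-0.001, -0.0, -1.0]]
ft_force: [-0.6, 0.2, 5.7]
grip_width: 0.0153
```

Emit:
send_rows([
  [0,0,0.01,0,-1],
  [0,0,0.03,0,-1],
  [0,0,0.06,0,-1],
  [0,0,0.09,0,-1],
  [0,0,0.12,0,-1],
  [0,0,0.15,0,-1],
  [0,0,0.18,0,-1],
  [0,0,0.2,0,-1],
  [0,0,0.206,0,-1],
  [0,0,0.206,0,-1],
])

```text
time_s: 6.15
position: [0.5849, -0.2853, 0.2217]
tool_rot: [[-0.999, -0.034, 0.001], [-0.034, 0.999, -0.0], [-0.001, -0.0, -1.0]]
ft_force: [0.4, -0.1, -2.7]
grip_width: 0.0153
```

Emit:
send_rows([
  [-0.005,0.03,0,0,-1],
  [-0.01,0.07,0,0,-1],
  [-0.02,0.115,0,0,-1],
  [-0.03,0.16,0,0,-1],
  [-0.04,0.205,0,0,-1],
  [-0.05,0.25,0,0,-1],
  [-0.06,0.295,0,0,-1],
  [-0.07,0.34,0,0,-1],
  [-0.07,0.38,0,0,-1],
  [-0.07,0.4,0,0,-1],
])

```text
time_s: 7.15
position: [0.5134, 0.1176, 0.2199]
tool_rot: [[-0.999, -0.036, -0.002], [-0.036, 0.999, 0.0], [0.002, 0.0, -1.0]]
ft_force: [-0.3, -0.5, -3.7]
grip_width: 0.0155
```

Run:
```python
from h import *
s=env.read_state();im=env.camera('wrist');save('w2',im);np.save('w2.npy',im)
b=env.camera('top');np.save('top2.npy',b);b=env.camera('scene');np.save('scene2.npy',b)
c=cam('wrist',s)
print(s['time_s'],s['position'],np.round(s['joints'],3),proj(c,[.5768,.2767,.1]),proj(c,[.452,.2713,.1]))
```

```text
7.15 [0.51338087 0.11756601 0.21988492] [2.250e-01 2.720e-01 1.400e-02 1.314e+00 1.000e-03 1.880e-01] [423.55200815 259.20888062] [443.78266896 124.37002105]
```

View pics/w2.png

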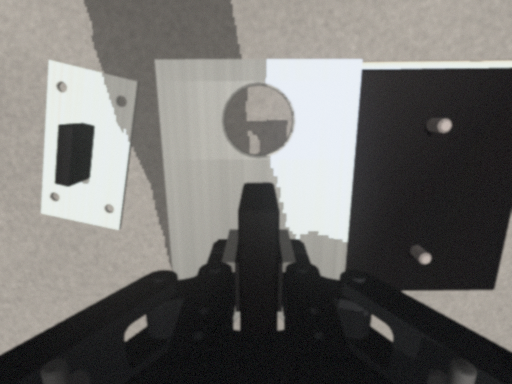

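The stud tops appear at (444,125) and (425,258), which matches the projections from the top camera. The visible hole of the held plate is at about (258.5,119.5), and the plate's near corners are at (155,59) and (363,59).

Run:
```python
from h import *
st=env.read_state();c=cam('wrist',st);z=st['position'][2]-.0155+.006
tc=st['position']
print('studs',ray(c,(445,125),.1).round(4),ray(c,(425.5,258),.1).round(4))
h=ray(c,(258.5,119.5),z);A=ray(c,(155,59.5),z);B=ray(c,(363,59),z)
print('hole',h-tc,'corners',A-tc,B-tc,np.linalg.norm(A-B),np.degrees(np.arctan2(*(A-B)[[0,1]])))
print('tool yaw',np.degrees(np.arctan2(-st['tool_rot'][1][0],-st['tool_rot'][0][0])))
```

```text
studs [0.4529 0.2705 0.1   ] [0.5759 0.2763 0.1   ]
hole [-0.06285631 -0.0022663  -0.0095    ] corners [-0.08808298 -0.05112168 -0.0095    ] [-0.0917928   0.04500776 -0.0095    ] 0.09620099949600602 177.7899378649037
tool yaw 2.0868311459984192
```

Emit:
send_rows([
  [0.001,0.03,0,0.008,-1],
  [0.001,0.06,0,0.008,-1],
  [0.001,0.09,-0.01,0.008,-1],
  [0.001,0.115,-0.03,0.008,-1],
  [0.001,0.125,-0.05,0.008,-1],
  [0.001,0.13,-0.07,0.008,-1],
  [0.001,0.13,-0.085,0.008,-1],
  [0.001,0.13,-0.09,0.008,-1],
  [0.001,0.13,-0.092,0.008,-1],
  [0.001,0.13,-0.092,0.008,-1],
])

```text
time_s: 8.3
position: [0.516, 0.2443, 0.1295]
tool_rot: [[-0.999, -0.041, 0.0], [-0.041, 0.999, -0.0], [-0.0, -0.0, -1.0]]
ft_force: [1.0, 0.0, -2.9]
grip_width: 0.0152
```

Emit:
send_rows([
  [0,0.001,-0.004,0,-1],
  [0,0.002,-0.007,0,-1],
  [0,0.002,-0.009,0,-1],
  [0,0.002,-0.011,0,-1],
  [0,0.002,-0.012,0,-1],
  [0,0.002,-0.013,0,-1],
  [0,0.002,-0.0135,0,-1],
  [0,0.002,-0.014,0,-1],
  [0,0.002,-0.014,0,-1],
  [0,0.002,-0.014,0,-1],
])

```text
time_s: 9.3
position: [0.5158, 0.2468, 0.1156]
tool_rot: [[-0.999, -0.042, 0.0], [-0.042, 0.999, 0.0], [-0.0, 0.0, -1.0]]
ft_force: [-3.5, -3.7, 4.9]
grip_width: 0.0157
```

Contact is at z = 0.1156 with about 8 N on the studs, so the plate is resting on them. Now I slide it.

Emit:
send_rows([
  [0,0.002,0,0,-1],
  [0,0.005,0,0,-1],
  [0,0.008,0,0,-1],
  [0,0.011,0,0,-1],
  [0,0.014,0,0,-1],
  [-0.0005,0.017,0,0,-1],
  [-0.0005,0.02,0,0,-1],
  [-0.0005,0.023,0,0,-1],
  [-0.001,0.025,0,0,-1],
  [-0.001,0.027,0,0,-1],
])

```text
time_s: 10.3
position: [0.5146, 0.274, 0.1151]
tool_rot: [[-0.999, -0.042, -0.0], [-0.042, 0.999, -0.0], [0.0, -0.0, -1.0]]
ft_force: [0.1, 0.5, -3.6]
grip_width: 0.0151
```

The contact force is gone, so the holes are over the studs. I lower the plate in steps.

Emit:
send_rows([
  [0,0,-0.003,0,-1],
  [0,0,-0.006,0,-1],
  [0,0,-0.009,0,-1],
  [0,0,-0.012,0,-1],
  [0,0,-0.015,0,-1],
  [0,0,-0.017,0,-1],
  [0,0,-0.018,0,-1],
  [0,0,-0.019,0,-1],
  [0,0,-0.0193,0,-1],
  [0,0,-0.0193,0,-1],
])

```text
time_s: 11.3
position: [0.5148, 0.2738, 0.0961]
tool_rot: [[-0.999, -0.042, 0.0], [-0.042, 0.999, 0.0], [-0.0, 0.0, -1.0]]
ft_force: [-0.6, 0.1, -3.5]
grip_width: 0.0153
```

Emit:
send_rows([
  [0,0,-0.0005,0,-1],
  [0,0,-0.0005,0,-1],
  [0,0,-0.0005,0,-0.5],
  [0,0,-0.0005,0,-0.4],
  [0,0,-0.0005,0,0],
  [0,0,-0.0005,0,0.3],
  [0,0,-0.0005,0,0.6],
  [0,0,-0.0005,0,0.9],
  [0,0,-0.0005,0,1],
  [0,0,-0.0005,0,1],
])

```text
time_s: 12.3
position: [0.5148, 0.2739, 0.0955]
tool_rot: [[-0.999, -0.042, 0.0], [-0.042, 0.999, 0.0], [-0.0, 0.0, -1.0]]
ft_force: [0.3, 0.3, -0.1]
grip_width: 0.0852
```

Emit:
send_rows([
  [0,0,0.01,0,1],
  [0,0,0.03,0,1],
  [0,0,0.06,0,1],
  [0,0,0.09,0,1],
  [0,0,0.12,0,1],
  [-0.01,-0.03,0.13,0,1],
  [-0.02,-0.07,0.13,0,1],
  [-0.03,-0.11,0.13,0,1],
  [-0.04,-0.14,0.13,0,1],
  [-0.04,-0.15,0.13,0,1],
])

```text
time_s: 13.3
position: [0.4739, 0.1216, 0.2267]
tool_rot: [[-0.999, -0.04, 0.001], [-0.04, 0.999, -0.0], [-0.001, -0.0, -1.0]]
ft_force: [1.6, 1.3, -0.1]
grip_width: 0.0855
```

Run:
```python
from h import *
s=env.read_state();w=env.camera('wrist');a=env.camera('scene');t=env.camera('top');np.save('top3.npy',t);np.save('w3.npy',w)
print(s['time_s'],s['position'])
v=np.hstack([cv2.resize(a[80:180,260:400],(420,300)),cv2.resize(t[150:270,90:200],(275,300))])
cv2.imwrite('pics/f1.png',v[...,::-1])
save('w3',w)
```

```text
13.3 [0.47385809 0.12157728 0.22672735]
```

View pics/f1.png

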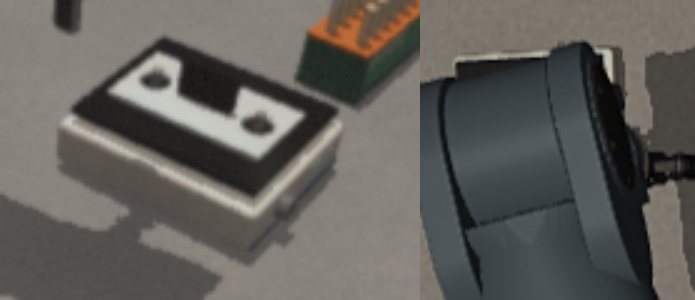

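View pics/w3.png

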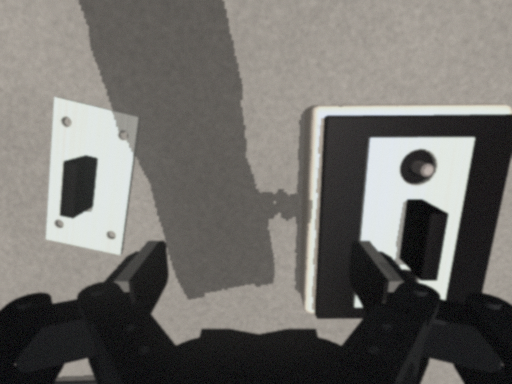

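Both views show the plate flat on the platform with a stud standing in each hole: (418,166) in the wrist view, and both holes in the scene view. One height check by plate width and the bystander's position, then I hand in.

Run:
```python
from h import *
s=env.read_state();c=cam('wrist',s)
A,B=ray(c,(370,136.5),.086),ray(c,(475,136.5),.086);print(A,B,np.linalg.norm(A-B))
C=[ray(c,p,.006)[:2] for p in [(56,98),(138,115),(121,254),(46,240)]];print('other',np.mean(C,0), 'ft',s['ft_force'])
env.job_done()
```

```text
[0.42742639 0.22414328 0.086     ] [0.42345723 0.32011317 0.086     ] 0.0960519378564003
other [ 0.50078582 -0.08067858] ft [-1.06246431 -0.19526338  0.4148309 ]
the job is handed in; nothing more can be done
```

The two-hole plate is on the shaker, lying flat on the platform with a stud through each hole. The job was handed in at about 13.5 s of the 51 s allowed.

- **What I did:** I gripped the plate by its rib and rested it on the stud tops about 27 mm to one side. The contact put about 8 N on the studs. I then slid it 27 mm across until that load vanished, lowered it over the studs, released it and backed the arm away.
- **Plate check:** In the last scene view both studs stand in their holes and the plate looks flat. From the last wrist view, its width at the seated height came out as 96.05 mm, against 96 mm given.
- **Top camera:** The arm was blocking its view of the shaker, so it could not confirm the seating.
- **Other plate:** I did not touch it. Its last position, (0.501, −0.081), differs by about 6 mm from the first top view, (0.498, −0.086). I put this down to corners read by eye near the picture's edge, plus the 2 mm calibration error.

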